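# Reverse the row of game calls into the packing rack

## Robot

A 6-joint arm with a two-finger parallel gripper is mounted at the origin on the work surface. World frame = base frame: x ahead of the robot, y to its left, z up, the work surface at z = 0. Lengths are in m, angles in rad, forces in N, time in s.
With the tool pointing down it reaches from about 0.375 to 0.975 m from the base axis. Payload 3.8 kg.
Tool frame: the origin (TCP) lies at the very end of the fingers, on their centre line; the grasp point (between the pads) lies 19 mm behind it; z points along the fingers, y is the line along which they close (so a half turn about z gives the same grasp; the last joint's range is limited). The gripper opens to 85 mm and grips with 20 to 120 N. Pads are 22 mm wide; open, the fingers measure 114 mm over their backs; the gripper's body (76 mm by 85 mm) begins 54 mm behind the grasp point. The pads swing forward as they close: fully open they stand 13 mm farther back than shut.
Start: joints at [-1.325, 0.264, 1.604, -0, 1.274, -0.037], TCP at [0.188, -0.648, 0.231] pointing down, gripper open.
Joint ranges: [-2.63, 2.63], [-0.94, 2.18], [0.31, 2.57], [-1.31, 4.45], [0, 2.66], [-2.55, 2.55]. Speed limits (rad/s): [2.57, 2.57, 3.14, 3.14, 3.14, 3.14].

## Interface

Orientations are given as a rotation vector (axis times angle).
In Python, from workcell import bot gives the robot as it stands.
- The arm moves only by the shell command python3 -m creep 'ROWS' [FORCE]. ROWS is JSON, a list of rows, each a list of 5 numbers: the shift along the tool's x, y, z in units of 0.05 m (1.0 is 0.05 m), then the turn about the tool's z in units of 0.1 rad (1.0 is 0.1 rad), then the opening, from 0 (shut) to 1 (fully open). In form: [[tx, ty, tz, spin, hand], ...]. A call has 1 to 20 rows; each row shifts and turns the commanded pose from where the row before left it, along the tool's axes as they then stand; what a row does not reach is not made up. A row lasts 1/8 s, in which the tool goes at most 62.5 mm and 10.7 degrees, less where a joint would pass 70% of its speed; a pose out of reach is approached as far as the arm can. A call with a number of a shift or a turn outside -1 to 1 is refused whole. A call with a gripper value outside its range is refused whole. The fingers move at their own pace and stop on an object; FORCE is the grip in N (left out, the last holds). Time passes only in rows, so rows that do not move let the fingers close. It gives the time, the measured TCP pose, the force, the opening and the grip force at its end, in the units of the state.
- bot.read_state(): the state, without advancing time (a new reading comes with each control period).
- bot.read_camera(name): name is "side" or "top" or "wrist"; returns a dict with "pixels" (384x512x3 uint8, red, green, blue), "vfov" (degrees; the focal length in pixels is half the picture's height over the tangent of half this angle, whatever the lens; pixels are square), "cx", "cy" (the principal point, pixels), "world_to_cam" (4x4, takes a point from world to camera coordinates). Camera axes: x right, y down, z forward; pixel columns grow to the right and rows downward; lengths in m; the calibration is good to about 2 mm. A picture is of the moment at which its call begins. There is no depth.
- bot.finish_job(): hands the job in; it is judged then, once.
Trained networks look in a picture, given as the dict that the camera call returned (one of the last four; its "shot" number tells which), for a name from the list of things; names that differ only in an ending like _2 or _b are one class to them, and where a whole thing is asked for, a point or a joint stands for the part that bears it (a point fixed in the world has none). Each returns a list of dicts, best first, with "score" (0 to 1); they miss things now and then, are a little off and sometimes report something else, mostly with a low value. They report only what shows in the picture. A call takes as long as a camera call. They do not tell look-alikes from the thing itself.
- bot.look_for(target, picture): "bbox" ([left, top, right, bottom] in pixels, round what is visible of it).
- bot.regions_of(target, picture): "mask" (384x512 bool, what is visible of it) and "bbox" ([left, top, right, bottom] in pixels, round what is visible of it).
The state is a dict: "time": time; "q": joint angles; "joint_vel": joint speeds; "joint_torque": joint torques, N m; "tool_pos": TCP position; "tcp_rot": TCP orientation; "wrist_force": force on the tool from outside, world axes, zero at the start; "torque": the same for the moment, N m; "width": opening from 0.0 (shut) to 1.0 (fully open); "grip_force": force on a finger pad.
Only numpy, scipy, OpenCV 4.12 (cv2) and the standard library are available. Lean on these libraries where they do the work, as an engineer would, in place of code of your own. Each camera call takes 0.05 s, during which the arm holds its last target. There are 200 camera calls.

## Task

Move the four game calls from the plywood assembly rack to the dark packing rack, one to a compartment, in reverse order: the call nearest the assembly rack's orange end goes farthest from the packing rack's orange end, and so on to the last, which ends nearest to it. Stand each upright on its compartment's floor and let go, setting it down gently without dropping or toppling any. Leave the tumbler, screwdriver and tape roll where they are.

Things in the scene. Friction and masses are not known exactly. Their poses are not given: they have to be found in the camera images.
- assembly_rack: Pale plywood board, 70 x 256 mm, 14 mm thick, fixed, carrying four coloured trays in a row. Origin: centre of its underside, on the bench; z up, y along the row. Places of the row at y = 93, 31, -31, -93 mm, x = 0. An orange block (70 x 22 mm, 24 mm high, y = 128 to 150 mm) marks its +y end. Left or right of the packing rack, at any yaw.
- packing_rack: Dark steel rack, 66 x 252 mm, fixed: a row of four open compartments, 58 x 58 mm inside, walls 4 mm thick, tops 22 mm and floors 10 mm above the bench. Origin: centre of its underside, on the bench; z up, y along the row. Compartment centres at y = 93, 31, -31, -93 mm, x = 0. An orange block (70 x 22 mm, 24 mm high, y = 128 to 150 mm) marks its +y end. Any yaw.
- olive_call: The olive green game call (a hunter's whistle, 50 to 100 g), loose, upright on the tray of its colour. Round: straight barrel 32 mm in diameter up to 64 mm, brass band at 59 to 64 mm, then a narrower mouthpiece (26 mm at most) up to 90 mm. Origin: centre of its foot; z up its axis. Grasp the barrel from above, across any diameter, about 50 mm above the foot; 15 N holds it.
- blue_call: The blue game call (a hunter's whistle, 50 to 100 g), loose, upright on the tray of its colour. Round: straight barrel 32 mm in diameter up to 64 mm, brass band at 59 to 64 mm, then a narrower mouthpiece (26 mm at most) up to 90 mm. Origin: centre of its foot; z up its axis. Grasp the barrel from above, across any diameter, about 50 mm above the foot; 15 N holds it.
- brown_call: The dark brown game call (a hunter's whistle, 50 to 100 g), loose, upright on the tray of its colour. Round: straight barrel 32 mm in diameter up to 64 mm, brass band at 59 to 64 mm, then a narrower mouthpiece (26 mm at most) up to 90 mm. Origin: centre of its foot; z up its axis. Grasp the barrel from above, across any diameter, about 50 mm above the foot; 15 N holds it.
- ivory_call: The ivory white game call (a hunter's whistle, 50 to 100 g), loose, upright on the tray of its colour. Round: straight barrel 32 mm in diameter up to 64 mm, brass band at 59 to 64 mm, then a narrower mouthpiece (26 mm at most) up to 90 mm. Origin: centre of its foot; z up its axis. Grasp the barrel from above, across any diameter, about 50 mm above the foot; 15 N holds it.
- olive_tray: Shallow olive green tray, 50 x 50 mm, fixed for good at one of the four places on the assembly rack; the call of its colour starts in it. Floor 18 mm, rim top 24 mm above the bench; rim 3 mm thick. Origin: centre of its underside, 14 mm above the bench; axes parallel to the rack's.
- blue_tray: Shallow blue tray, 50 x 50 mm, fixed for good at one of the four places on the assembly rack; the call of its colour starts in it. Floor 18 mm, rim top 24 mm above the bench; rim 3 mm thick. Origin: centre of its underside, 14 mm above the bench; axes parallel to the rack's.
- brown_tray: Shallow dark brown tray, 50 x 50 mm, fixed for good at one of the four places on the assembly rack; the call of its colour starts in it. Floor 18 mm, rim top 24 mm above the bench; rim 3 mm thick. Origin: centre of its underside, 14 mm above the bench; axes parallel to the rack's.
- ivory_tray: Shallow ivory white tray, 50 x 50 mm, fixed for good at one of the four places on the assembly rack; the call of its colour starts in it. Floor 18 mm, rim top 24 mm above the bench; rim 3 mm thick. Origin: centre of its underside, 14 mm above the bench; axes parallel to the rack's.
- tumbler: Bystander: steel drinking tumbler, 74 mm in diameter, 110 mm high, standing at the left of the bench. Origin: centre of its underside.
- screwdriver: Bystander: screwdriver lying flat at the far edge of the work, about 200 mm long. Origin: near its middle, at its underside; x along it.
- tape_roll: Bystander: roll of blue tape lying flat at the right of the bench, 90 mm in diameter, 24 mm high. Origin: centre of its underside.
Not all that is in view belongs to the job. Leave any pink or red look-alike of the ivory_call alone.

How it is judged:
At the end, for the whole second after the job is handed in: Each call stands upright (within 0.1 rad) and still (under 20 mm/s) on the floor (within 4 mm) of its compartment, within 16 mm of its centre in x and y; counted from the orange ends, the order is the reverse of the trays of the same colours (x of olive_call in the frame of packing_rack between -0.016 and 0.016 m and z of olive_call in the frame of packing_rack between 0.006 and 0.014 m and angle between each of olive_call, blue_call, brown_call, ivory_call's own z axis and vertical below 0.1 rad and linear speed of each of olive_call, blue_call, brown_call, ivory_call below 0.02 m/s and ((y of olive_tray in the frame of assembly_rack between 0.073 and 0.113 m and y of olive_call in the frame of packing_rack between -0.109 and -0.077 m) or (y of olive_tray in the frame of assembly_rack between 0.011 and 0.051 m and y of olive_call in the frame of packing_rack between -0.047 and -0.015 m) or (y of olive_tray in the frame of assembly_rack between -0.051 and -0.011 m and y of olive_call in the frame of packing_rack between 0.015 and 0.047 m) or (y of olive_tray in the frame of assembly_rack between -0.113 and -0.073 m and y of olive_call in the frame of packing_rack between 0.077 and 0.109 m)) and x of blue_call in the frame of packing_rack between -0.016 and 0.016 m and z of blue_call in the frame of packing_rack between 0.006 and 0.014 m and ((y of blue_tray in the frame of assembly_rack between 0.073 and 0.113 m and y of blue_call in the frame of packing_rack between -0.109 and -0.077 m) or (y of blue_tray in the frame of assembly_rack between 0.011 and 0.051 m and y of blue_call in the frame of packing_rack between -0.047 and -0.015 m) or (y of blue_tray in the frame of assembly_rack between -0.051 and -0.011 m and y of blue_call in the frame of packing_rack between 0.015 and 0.047 m) or (y of blue_tray in the frame of assembly_rack between -0.113 and -0.073 m and y of blue_call in the frame of packing_rack between 0.077 and 0.109 m)) and x of brown_call in the frame of packing_rack between -0.016 and 0.016 m and z of brown_call in the frame of packing_rack between 0.006 and 0.014 m and ((y of brown_tray in the frame of assembly_rack between 0.073 and 0.113 m and y of brown_call in the frame of packing_rack between -0.109 and -0.077 m) or (y of brown_tray in the frame of assembly_rack between 0.011 and 0.051 m and y of brown_call in the frame of packing_rack between -0.047 and -0.015 m) or (y of brown_tray in the frame of assembly_rack between -0.051 and -0.011 m and y of brown_call in the frame of packing_rack between 0.015 and 0.047 m) or (y of brown_tray in the frame of assembly_rack between -0.113 and -0.073 m and y of brown_call in the frame of packing_rack between 0.077 and 0.109 m)) and x of ivory_call in the frame of packing_rack between -0.016 and 0.016 m and z of ivory_call in the frame of packing_rack between 0.006 and 0.014 m and ((y of ivory_tray in the frame of assembly_rack between 0.073 and 0.113 m and y of ivory_call in the frame of packing_rack between -0.109 and -0.077 m) or (y of ivory_tray in the frame of assembly_rack between 0.011 and 0.051 m and y of ivory_call in the frame of packing_rack between -0.047 and -0.015 m) or (y of ivory_tray in the frame of assembly_rack between -0.051 and -0.011 m and y of ivory_call in the frame of packing_rack between 0.015 and 0.047 m) or (y of ivory_tray in the frame of assembly_rack between -0.113 and -0.073 m and y of ivory_call in the frame of packing_rack between 0.077 and 0.109 m))); the robot touches nothing.
It fails at once if the tumbler, the screwdriver or the tape roll is pushed more than 30 mm from its place (distance of any of tumbler, screwdriver, tape_roll from where it was at the start of the episode above 0.03 m).
It fails at once if a call topples (leans more than 57 degrees) (angle between any of olive_call, blue_call, brown_call, ivory_call's own z axis and vertical above 1 rad).
It fails at once if a call is dropped (moves faster than 0.7 m/s, a fall of 25 mm, with no finger on it) ((linear speed of olive_call above 0.7 m/s and contact force between olive_call and the fingers below 0.01 N) or (linear speed of blue_call above 0.7 m/s and contact force between blue_call and the fingers below 0.01 N) or (linear speed of brown_call above 0.7 m/s and contact force between brown_call and the fingers below 0.01 N) or (linear speed of ivory_call above 0.7 m/s and contact force between ivory_call and the fingers below 0.01 N)).
It also fails if it takes over 112 s, if anything falls off the work surface, if the arm or the gripper's body presses on something with over 40 N, if the wrist force passes 120 N, or if a joint passes its speed limit or range.

## Working session

There is one attempt and no reset: what is moved stays moved. The work goes in short steps, Python scripts to look and compute and a shell command to move; the robot and the scene stay as the last step left them, time stands still between calls to the robot, and variables do not carry over. Pictures are saved under pics/ and viewed, at most 14 in all, crops included, and the job is handed in when it is done.

```bash
mkdir -p pics; ls; python3 - <<'E'
from workcell import bot
import cv2,numpy as np
s=bot.read_state();print({k:np.round(v,3) for k,v in s.items()})
for n in("top","side"):
    p=bot.read_camera(n);cv2.imwrite(f"pics/{n}0.png",p["pixels"][...,::-1])
    print(n,p["vfov"],p["cx"],p["cy"],np.round(p["world_to_cam"],4).tolist())
    for t in "olive_call blue_call brown_call ivory_call olive_tray blue_tray brown_tray ivory_tray assembly_rack packing_rack".split():
        print(t,[(np.round(d["bbox"]).tolist(),round(d["score"],2)) for d in bot.look_for(t,p)][:3])
E
```

```text
pics
{'time': np.float64(0.0), 'q': array([-1.325,  0.265,  1.605, -0.   ,  1.274, -0.037]), 'joint_vel': array([ 0.   , -0.001,  0.   ,  0.   ,  0.   , -0.001]), 'joint_torque': array([-3.0000e-03, -5.1512e+01, -3.6731e+01, -1.0000e-03,  1.3000e-02,
        0.0000e+00]), 'tool_pos': array([ 0.188, -0.647,  0.23 ]), 'tcp_rot': array([-3.108, -0.442,  0.   ]), 'wrist_force': array([ 0.195, -0.4  ,  0.239]), 'torque': array([-0.03 ,  0.021, -0.026]), 'grip_force': np.float64(0.0), 'width': np.float64(0.998)}
top 50.96787863552922 248.15787427679498 191.9809674086345 [[-0.0113, -0.9999, -0.0053, 0.0201], [-0.9804, 0.0121, -0.1968, 0.5872], [0.1968, 0.003, -0.9804, 1.0642], [0.0, 0.0, 0.0, 1.0]]
olive_call [([179.0, 166.0, 193.0, 178.0], 0.58)]
blue_call [([173.0, 184.0, 192.0, 198.0], 0.66)]
brown_call [([170.0, 206.0, 186.0, 220.0], 0.51)]
ivory_call [([125.0, 222.0, 140.0, 235.0], 0.65), ([164.0, 231.0, 178.0, 239.0], 0.57), ([152.0, 261.0, 171.0, 273.0], 0.45)]
olive_tray [([177.0, 169.0, 202.0, 189.0], 0.72)]
blue_tray [([175.0, 190.0, 199.0, 205.0], 0.47)]
brown_tray [([170.0, 210.
[... 324 characters left out ...]
0.4487, -0.8269, 0.217], [0.5156, -0.6466, -0.5621, 0.9106], [0.0, 0.0, 0.0, 1.0]]
olive_call [([180.0, 182.0, 189.0, 215.0], 0.83)]
blue_call [([199.0, 229.0, 218.0, 250.0], 0.67), ([189.0, 192.0, 206.0, 227.0], 0.66)]
brown_call []
ivory_call [([248.0, 243.0, 259.0, 280.0], 0.83), ([178.0, 244.0, 196.0, 282.0], 0.65), ([218.0, 214.0, 231.0, 252.0], 0.6)]
olive_tray [([173.0, 205.0, 193.0, 223.0], 0.61)]
blue_tray [([184.0, 217.0, 206.0, 230.0], 0.48)]
brown_tray [([197.0, 230.0, 221.0, 248.0], 0.49)]
ivory_tray [([214.0, 242.0, 245.0, 260.0], 0.65)]
assembly_rack [([168.0, 200.0, 242.0, 271.0], 0.89)]
packing_rack [([274.0, 135.0, 329.0, 186.0], 0.82), ([217.0, 215.0, 233.0, 253.0], 0.47)]
```

```bash
python3 - <<'E'
import cv2
a=cv2.imread("pics/top0.png")[100:340,60:460];cv2.imwrite("pics/top_c.png",cv2.resize(a,None,fx=2,fy=2,interpolation=cv2.INTER_CUBIC))
a=cv2.imread("pics/side0.png")[120:300,140:380];cv2.imwrite("pics/side_c.png",cv2.resize(a,None,fx=3,fy=3,interpolation=cv2.INTER_CUBIC))
E
```

```text
(no output)
```

View pics/top_c.png

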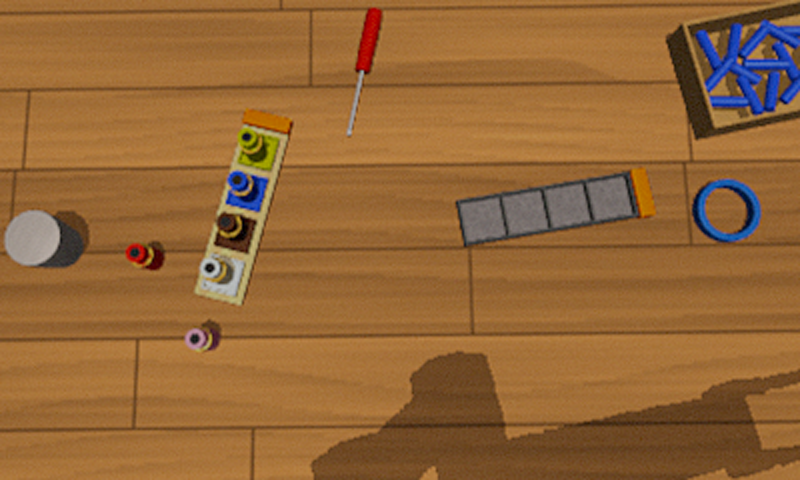

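View pics/side_c.png

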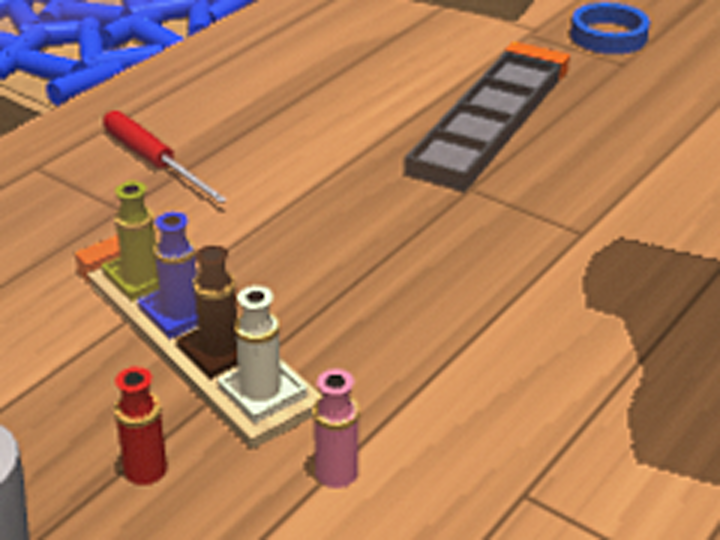

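The ivory candidates in the top view are red (132,228), white (171,235) and pink (161,267). Only the white one fits: it stands in the white tray, at the end away from the assembly rack's orange block, and both crops show it. Order from orange is olive, blue, brown, ivory. The packing rack's orange end is at right, so olive goes leftmost.

```bash
cat > h.py <<'E'
from workcell import bot
import cv2,numpy as np
from scipy.optimize import minimize
from scipy.spatial.transform import Rotation as R
CALLS="olive_call blue_call brown_call ivory_call".split()
def proj(p,P):
    c=P@p["world_to_cam"][:3,:3].T+p["world_to_cam"][:3,3]
    f=192/np.tan(np.radians(p["vfov"])/2)
    return c[:,:2]/c[:,2:]*f+[p["cx"],p["cy"]]
def sil(p,parts,k=4):
    m=np.zeros((384*k,512*k),np.uint8)
    for P in parts:
        h=cv2.convexHull(np.round((proj(p,P)+.5)*k).astype(np.int32)); cv2.fillPoly(m,[h],1)
    return cv2.resize(m.astype(np.float32),(512,384),interpolation=cv2.INTER_AREA)
def box(x,y0,y1,z): return np.array([[a,b,c] for a in(-x,x) for b in(y0,y1) for c in(0,z)])
def rack(v,x,h,yy):
    c,s=np.cos(v[2]),np.sin(v[2]); M=np.array([[c,s,0],[-s,c,0],[0,0,1]])
    return [B@M+[v[0],v[1],0] for B in(box(x,-yy,yy,h),box(.035,.128,.15,.024))]
t=np.linspace(0,2*np.pi,24,endpoint=False)
def call(v,z):
    r=lambda d,a:np.c_[v[0]+d/2*np.cos(t),v[1]+d/2*np.sin(t),0*t+z+a]
    return [np.r_[r(.032,0),r(.032,.064)],np.r_[r(.02,.064),r(.024,.09)]]
def fit(ps,ms,model,v0,step):
    def cost(v): 
        e=0
        for p,m in zip(ps,ms):
            s=sil(p,model(v)); e+=1-np.minimum(s,m).sum()/np.maximum(s,m).sum()
        return e/len(ps)
    r=minimize(cost,v0,method="Nelder-Mead",options=dict(initial_simplex=np.array([v0]+[np.array(v0)+d for d in np.diag(step)]),xatol=1e-4,fatol=1e-4))
    return r.x,r.fun
def ground(p,uv,z):
    f=192/np.tan(np.radians(p["vfov"])/2);M=p["world_to_cam"]
    d=M[:3,:3].T@np.array([(uv[0]-p["cx"])/f,(uv[1]-p["cy"])/f,1]);o=-M[:3,:3].T@M[:3,3]
    return (o+d*(z-o[2])/d[2])[:2]
def plan(xyz,yaw=None):
    """yaw: direction of tool y in the world (mod pi). Spin first, then shift."""
    s=bot.read_state();M=R.from_rotvec(s["tcp_rot"]).as_matrix();sp=0
    if yaw is not None:
        cur=np.arctan2(M[1,1],M[0,1]); sp=-((yaw-cur+np.pi/2)%np.pi-np.pi/2)
        M=M@R.from_euler("z",sp).as_matrix()
    print("t",round(float(s["time"]),2),"pos",np.round(s["tool_pos"],4),"zax",np.round(M[:,2],3),"q6",round(s["q"][5],2),"w",round(float(s["width"]),3),
     "\n spin",round(sp/.1,2),"shift",np.round(M.T@(np.array(xyz)-s["tool_pos"])/.05,2))
E
python3 - <<'E'
from h import *
import json
T=bot.read_camera("top");S=bot.read_camera("side");ps=[T,S]
g=lambda n,p,pt:min(bot.regions_of(n,p),key=lambda d:np.hypot(*(np.mean(np.reshape(d["bbox"],(2,2)),0)-pt)),default=None)
out={}
ms=[max(bot.regions_of("packing_rack",p),key=lambda d:d["score"])["mask"].astype(float) for p in ps]
a=ground(T,(381,196),.02);b=ground(T,(295,212),.02);c=(a+b)/2;d=a-b
v,e=fit(ps,ms,lambda v:rack(v,.033,.022,.126),[*c,np.arctan2(-d[0],d[1])],[.01,.01,.05]);out["packing"]=list(v);print("packing",v,e)
for p,m in zip(ps,ms): print(fit([p],[m],lambda v:rack(v,.033,.022,.126),v,[.01,.01,.05]))
for n,uv,us in zip(CALLS,[(186,172),(182,191),(178,213),(171,235)],[(184,198),(198,210),(212,222),(226,233)]):
    ds=[g(n,T,uv),g(n,S,us)]
    pp=[p for p,q in zip(ps,ds) if q is not None];mm=[q["mask"].astype(float) for q in ds if q is not None]
    print(n,[np.round(q["bbox"]).tolist() if q else None for q in ds])
    v,e=fit(pp,mm,lambda v:call(v,.018),ground(T,uv,.1),[.01,.01]);out[n]=list(v);print(v,e,[fit([p],[m],lambda v:call(v,.018),v,[.01,.01])[0] for p,m in zip(pp,mm)])
json.dump(out,open("out.json","w"))
E
```

```text
packing [ 0.56046921 -0.23183136 -2.98568991] 0.07425258823077557
(array([ 0.56017515, -0.23046947, -2.98943634]), np.float64(0.06256506072334178))
(array([ 0.56051728, -0.23186363, -2.98579575]), np.float64(0.08508255004139675))
olive_call [None, [181.0, 179.0, 192.0, 216.0]]
[0.64922086 0.18778006] 0.0726321905868681 [array([0.64922086, 0.18778006])]
blue_call [[174.0, 186.0, 192.0, 199.0], [191.0, 192.0, 204.0, 229.0]]
[0.58865184 0.20079892] 0.12137008375396874 [array([0.58865184, 0.20079892]), array([0.5880133 , 0.20117588])]
brown_call [[169.0, 205.0, 186.0, 220.0], [204.0, 201.0, 224.0, 238.0]]
[0.53169293 0.21509629] 0.07045647522703558 [array([0.53210302, 0.21518731]), array([0.53169443, 0.21508961])]
ivory_call [[162.0, 229.0, 178.0, 240.0], [215.0, 215.0, 230.0, 252.0]]
[0.4719405  0.23290814] 0.08794647874150074 [array([0.47208019, 0.23255288]), array([0.47040205, 0.2344372 ])]
```

```bash
cat > go.py <<'E'
import sys,json
from h import *
o=json.load(open("out.json"));n,w,z=sys.argv[1]+"_call",sys.argv[2],float(sys.argv[3])
v=o["packing"]
if w=="pick":
    d=np.array(o["olive_call"])-o["ivory_call"];yaw=np.arctan2(d[1],d[0])+np.pi/2;xy=o[n]
else:
    k=[-.093,-.031,.031,.093][CALLS.index(n)];yaw=v[2];xy=[v[0]-k*np.sin(v[2]),v[1]+k*np.cos(v[2])]
plan([*xy,z],yaw)
E
python3 go.py olive pick 0.23
```

```text
t 1.7 pos [ 0.1883 -0.6482  0.2313] zax [-0.  0. -1.] q6 -0.04 w 1.004 
 spin 5.32 shift [  4.81 -18.48   0.03]
```

```bash
python3 -m creep '[[0,0,0,1,0.8],[0,0,0,1,0.8],[0,0,0,1,0.8],[0,0,0,1,0.8],[0,0,0,1,0.8],[0,0,0,0.32,0.8]]' 25
python3 -m creep '[[0.24,-0.9,0,0,0.8],[0.24,-0.9,0,0,0.8],[0.24,-0.9,0,0,0.8],[0.24,-0.9,0,0,0.8],[0.24,-0.9,0,0,0.8],[0.24,-0.9,0,0,0.8],[0.24,-0.9,0,0,0.8],[0.24,-0.9,0,0,0.8],[0.24,-0.9,0,0,0.8],[0.24,-0.9,0,0,0.8],[0.24,-0.9,0,0,0.8],[0.24,-0.9,0,0,0.8],[0.24,-0.9,0,0,0.8],[0.24,-0.9,0,0,0.8],[0.24,-0.9,0,0,0.8],[0.24,-0.9,0,0,0.8],[0.24,-0.9,0,0,0.8],[0.24,-0.9,0,0,0.8],[0.24,-0.9,0,0,0.8],[0.24,-0.9,0,0,0.8]]'
python3 go.py olive pick 0.049; python3 - <<'E'
from h import *
p=bot.read_camera("wrist");a=p["pixels"][...,::-1].copy()
import json
o=json.load(open("out.json"))
for n in CALLS:
    u=proj(p,np.array([[*o[n],.108]]))[0];cv2.drawMarker(a,tuple(int(x) for x in np.clip(u,-9,999)),(0,0,255),0,10)
cv2.imwrite("pics/w1.png",a)
E
```

```text
time: 2.45
tool_pos: [0.1883, -0.6482, 0.2313]
tcp_rot: [-3.117, 0.391, 0.0]
wrist_force: [-0.3, -0.0, -0.1]
width: 0.799
grip_force: 0.0
time: 4.95
tool_pos: [0.6436, 0.1662, 0.2314]
tcp_rot: [3.117, -0.389, 0.001]
wrist_force: [1.4, -0.7, 0.9]
width: 0.798
grip_force: 0.0
t 4.95 pos [0.6436 0.1662 0.2314] zax [ 0. -0. -1.] q6 2.03 w 0.798 
 spin 0.01 shift [ 0.   -0.45  3.65]
```

View pics/w1.png

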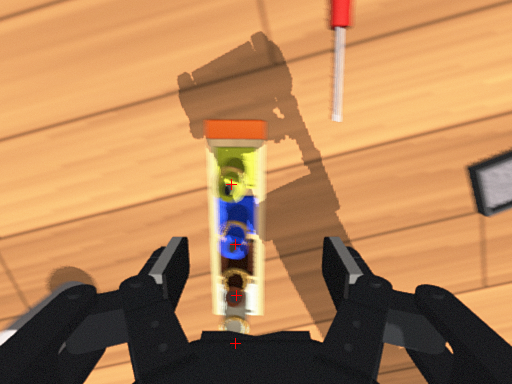

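The red crosses (my fitted call tops) fall on the mouthpieces: olive (233,187), blue (235,240), brown (237,290). The localisation holds. At this yaw the packing turn would exceed joint 6's range, so I'll take the half turn now.

```bash
python3 -m creep '[[0,-0.45,0,-1,0.8],[0,0,0,-1,0.8],[0,0,0,-1,0.8],[0,0,0,-1,0.8],[0,0,0,-1,0.8],[0,0,0,-1,0.8],[0,0,0,-1,0.8],[0,0,0,-1,0.8],[0,0,0,-1,0.8],[0,0,0,-1,0.8],[0,0,0,-1,0.8],[0,0,0,-1,0.8],[0,0,0,-1,0.8],[0,0,0,-1,0.8],[0,0,0,-1,0.8],[0,0,0,-1,0.8]]' >/dev/null
python3 -m creep '[[0,0,0,-1,0.8],[0,0,0,-1,0.8],[0,0,0,-1,0.8],[0,0,0,-1,0.8],[0,0,0,-1,0.8],[0,0,0,-1,0.8],[0,0,0,-1,0.8],[0,0,0,-1,0.8],[0,0,0,-1,0.8],[0,0,0,-1,0.8],[0,0,0,-1,0.8],[0,0,0,-1,0.8],[0,0,0,-1,0.8],[0,0,0,-1,0.8],[0,0,0,-1,0.8],[0,0,0,-0.4,0.8]]'
python3 go.py olive pick 0.049
```

```text
time: 9.0
tool_pos: [0.6483, 0.1864, 0.2313]
tcp_rot: [-0.389, -3.117, 0.0]
wrist_force: [-1.1, -0.1, -0.4]
width: 0.801
grip_force: 0.0
t 9.0 pos [0.6483 0.1864 0.2313] zax [-0. -0. -1.] q6 -1.08 w 0.801 
 spin 0.01 shift [-0.01  0.03  3.65]
```

Descend, close with 25 N, lift a little and check.

```bash
python3 -m creep '[[0,0.03,0.7,0,0.8],[0,0,0.8,0,0.8],[0,0,0.8,0,0.8],[0,0,0.7,0,0.8],[0,0,0.45,0,0.8],[0,0,0.2,0,0.8],[0,0,0,0,0.8],[0,0,0,0,0],[0,0,0,0,0],[0,0,0,0,0],[0,0,0,0,0],[0,0,0,0,0],[0,0,0,0,0]]' 25
python3 -m creep '[[0,0,-0.3,0,0],[0,0,-0.6,0,0],[0,0,-0.8,0,0],[0,0,-0.9,0,0],[0,0,-0.9,0,0],[0,0,-0.5,0,0]]'
python3 go.py olive place 0.22
```

```text
time: 10.62
tool_pos: [0.65, 0.1883, 0.0505]
tcp_rot: [0.393, 3.114, 0.001]
wrist_force: [-0.9, -1.4, 6.1]
width: 0.371
grip_force: 25.0
time: 11.38
tool_pos: [0.6497, 0.1884, 0.2528]
tcp_rot: [0.392, 3.113, 0.003]
wrist_force: [-0.5, 0.0, -0.6]
width: 0.368
grip_force: 25.0
t 11.38 pos [0.6497 0.1884 0.2528] zax [ 0.004  0.001 -1.   ] q6 -1.07 w 0.368 
 spin 11.64 shift [-6.17 -3.07  0.64]
```

```bash
python3 -m creep '[[0,0,0,1,0],[0,0,0,1,0],[0,0,0,1,0],[0,0,0,1,0],[0,0,0,1,0],[0,0,0,1,0],[0,0,0,1,0],[0,0,0,1,0],[0,0,0,1,0],[0,0,0,1,0],[0,0,0,1,0],[0,0,0,0.64,0]]'
python3 -m creep '[[-0.35,-0.15,0,0,0],[-0.65,-0.33,0.1,0,0],[-0.8,-0.4,0.1,0,0],[-0.8,-0.4,0.1,0,0],[-0.8,-0.4,0.1,0,0],[-0.8,-0.4,0.1,0,0],[-0.8,-0.4,0.14,0,0],[-0.7,-0.35,0,0,0],[-0.4,-0.2,0,0,0],[-0.07,-0.04,0,0,0],[0,0,0,0,0]]'
python3 go.py olive place 0.0425;python3 - <<'E'
from h import *
p=bot.read_camera("side");cv2.imwrite("pics/s1.png",cv2.resize(p["pixels"][60:260,160:420,::-1],None,fx=2.5,fy=2.5))
E
```

```text
time: 12.88
tool_pos: [0.6484, 0.188, 0.2489]
tcp_rot: [-2.044, -2.385, 0.001]
wrist_force: [0.2, 1.0, -0.3]
width: 0.366
grip_force: 24.9
time: 14.25
tool_pos: [0.5448, -0.1406, 0.2169]
tcp_rot: [-2.042, -2.387, -0.001]
wrist_force: [-0.2, 0.3, -1.3]
width: 0.368
grip_force: 25.0
t 14.25 pos [ 0.5448 -0.1406  0.2169] zax [ 0.  0. -1.] q6 -0.45 w 0.368 
 spin -0.0 shift [0.01 0.03 3.49]
```

View pics/s1.png

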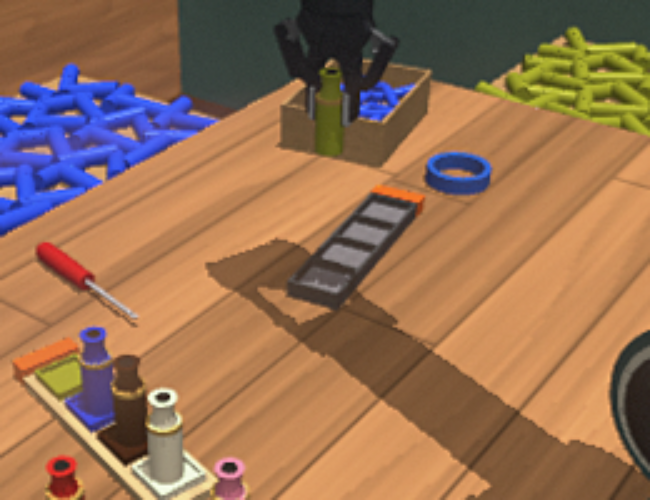

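The olive call is held upright at (330,110) in the crop, above the leftmost compartment at (330,280).

```bash
python3 -m creep '[[0,0,0.5,0,0],[0,0.03,0.8,0,0],[0,0,0.8,0,0],[0,0,0.6,0,0],[0,0,0.3,0,0],[0,0,0.2,0,0],[0,0,0.1,0,0],[0,0,0.08,0,0],[0,0,0,0,0],[0,0,0,0,0]]'; python3 go.py olive place 0.0425
```

```text
time: 15.55
tool_pos: [0.5471, -0.1405, 0.0484]
tcp_rot: [2.041, 2.387, 0.001]
wrist_force: [0.2, 0.8, -0.9]
width: 0.367
grip_force: 25.0
t 15.55 pos [ 0.5471 -0.1405  0.0484] zax [ 0.001 -0.    -1.   ] q6 -0.45 w 0.367 
 spin -0.0 shift [ 0.01 -0.02  0.12]
```

```bash
python3 -m creep '[[0,0,0.06,0,0],[0,0,0.04,0,0],[0,0,0.02,0,0],[0,0,0,0,0]]'; python3 -m creep '[[0,0,0.02,0,0],[0,0,0,0,0],[0,0,0,0,0]]'
```

```text
time: 16.05
tool_pos: [0.5466, -0.1404, 0.0425]
tcp_rot: [-2.041, -2.388, 0.0]
wrist_force: [-1.8, -0.1, 4.8]
width: 0.368
grip_force: 25.5
time: 16.42
tool_pos: [0.5467, -0.1404, 0.0425]
tcp_rot: [-2.041, -2.388, 0.0]
wrist_force: [-5.4, 1.1, 11.6]
width: 0.37
grip_force: 26.2
```

Touched down at 12 N. Release, rise and head for blue.

```bash
python3 -m creep '[[0,0,0,0,0.45],[0,0,0,0,0.6],[0,0,0,0,0.8],[0,0,0,0,0.8],[0,0,-0.4,0,0.8],[0,0,-0.8,0,0.8],[0,0,-0.9,0,0.8],[0,0,-0.9,0,0.8],[0,0,-0.5,0,0.8],[0,0,0,0,0.8]]'; python3 go.py blue pick 0.22
```

```text
time: 17.68
tool_pos: [0.5484, -0.1408, 0.2185]
tcp_rot: [2.038, 2.384, 0.004]
wrist_force: [0.0, -0.2, -1.0]
width: 0.803
grip_force: 0.0
t 17.68 pos [ 0.5484 -0.1408  0.2185] zax [ 0.005 -0.002 -1.   ] q6 -0.45 w 0.803 
 spin -11.65 shift [ 0.9   6.82 -0.04]
```

```bash
python3 -m creep '[[0,0,0,-1,0.8],[0,0,0,-1,0.8],[0,0,0,-1,0.8],[0,0,0,-1,0.8],[0,0,0,-1,0.8],[0,0,0,-1,0.8],[0,0,0,-1,0.8],[0,0,0,-1,0.8],[0,0,0,-1,0.8],[0,0,0,-1,0.8],[0,0,0,-1,0.8],[0,0,0,-0.65,0.8]]' >/dev/null
python3 -m creep '[[0.05,0.4,0,0,0.8],[0.1,0.8,0,0,0.8],[0.1,0.9,0,0,0.8],[0.1,0.9,0,0,0.8],[0.15,0.9,0,0,0.8],[0.1,0.9,0,0,0.8],[0.1,0.9,0,0,0.8],[0.1,0.7,0,0,0.8],[0.1,0.42,0,0,0.8],[0,0,0,0,0.8]]'; python3 go.py blue pick 0.049;python3 - <<'E'
from h import *
p=bot.read_camera("side");cv2.imwrite("pics/s2.png",cv2.resize(p["pixels"][110:310,140:400,::-1],None,fx=2.5,fy=2.5))
m=bot.regions_of("olive_call",p)
import json
o=json.load(open("out.json"));v=o["packing"]
w=[v[0]+.093*np.sin(v[2]),v[1]-.093*np.cos(v[2])]
m=max(m,key=lambda d:d["score"]);print(m["bbox"],w,fit([p],[m["mask"].astype(float)],lambda v:call(v,.01),w,[.01,.01]))
E
```

```text
time: 20.42
tool_pos: [0.5864, 0.2028, 0.2148]
tcp_rot: [-0.388, -3.116, 0.001]
wrist_force: [0.0, 0.2, -0.2]
width: 0.797
grip_force: 0.0
t 20.43 pos [0.5864 0.2028 0.2148] zax [-0.002 -0.    -1.   ] q6 -1.03 w 0.797 
 spin 0.01 shift [-0.06 -0.03  3.32]
[282.5, 144.5, 292.5, 174.8] [np.float64(0.5460289150177065), np.float64(-0.13995929072085717)] (array([ 0.55010484, -0.1395058 ]), np.float64(0.16676688715173382))
```

View pics/s2.png

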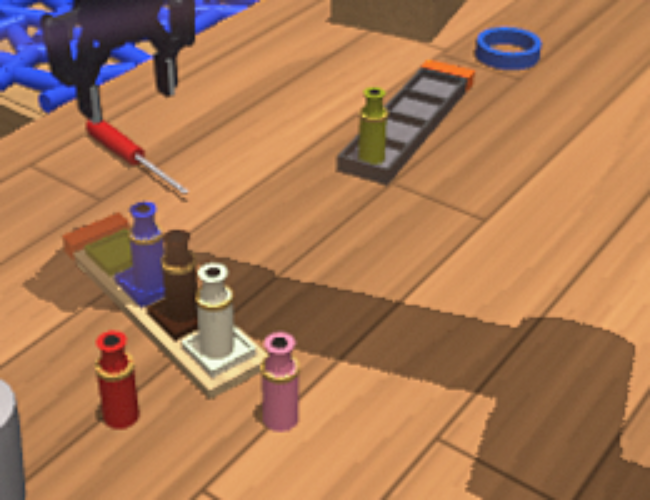

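Olive stands upright and centred in the leftmost compartment (372,130); blue is still in its tray at (147,250).

```bash
python3 -m creep '[[-0.06,-0.03,0.6,0,0.8],[0,0,0.8,0,0.8],[0,0,0.8,0,0.8],[0,0,0.6,0,0.8],[0,0,0.35,0,0.8],[0,0,0.15,0,0.8],[0,0,0,0,0.8],[0,0,0,0,0],[0,0,0,0,0],[0,0,0,0,0],[0,0,0,0,0],[0,0,0,0,0]]' 25
python3 -m creep '[[0,0,-0.3,0,0],[0,0,-0.6,0,0],[0,0,-0.8,0,0],[0,0,-0.9,0,0],[0,0,-0.9,0,0],[0,0,-0.3,0,0],[0,0,0,1,0],[0,0,0,1,0],[0,0,0,1,0],[0,0,0,1,0],[0,0,0,1,0],[0,0,0,1,0],[0,0,0,1,0],[0,0,0,1,0],[0,0,0,1,0],[0,0,0,1,0],[0,0,0,1,0],[0,0,0,0.64,0]]'
python3 go.py blue place 0.22
```

```text
time: 22.02
tool_pos: [0.5908, 0.1995, 0.0522]
tcp_rot: [0.391, 3.115, 0.001]
wrist_force: [-0.5, -0.1, 6.3]
width: 0.364
grip_force: 24.9
time: 24.28
tool_pos: [0.5887, 0.1987, 0.2387]
tcp_rot: [-2.042, -2.385, 0.005]
wrist_force: [-0.1, -0.5, -1.7]
width: 0.369
grip_force: 25.0
t 24.27 pos [0.5887 0.1987 0.2387] zax [-0.003 -0.001 -1.   ] q6 0.13 w 0.369 
 spin -0.01 shift [-7.8  -1.89  0.38]
```

```bash
python3 -m creep '[[-0.4,-0.1,0,0,0],[-0.8,-0.2,0.05,0,0],[-0.9,-0.2,0.05,0,0],[-0.9,-0.2,0.05,0,0],[-0.9,-0.22,0.05,0,0],[-0.9,-0.22,0.05,0,0],[-0.9,-0.22,0.05,0,0],[-0.9,-0.2,0.05,0,0],[-0.7,-0.2,0,0,0],[-0.4,-0.1,0,0,0],[-0.1,-0.03,0,0,0],[0,0,0,0,0]]'
python3 go.py blue place 0.0442
```

```text
time: 25.78
tool_pos: [0.5573, -0.2005, 0.2231]
tcp_rot: [-2.04, -2.388, -0.001]
wrist_force: [0.3, -0.4, -0.9]
width: 0.364
grip_force: 25.0
t 25.77 pos [ 0.5573 -0.2005  0.2231] zax [-0.     0.001 -1.   ] q6 -0.54 w 0.364 
 spin 0.01 shift [-0.01 -0.03  3.58]
```

```bash
python3 -m creep '[[0,-0.03,0.5,0,0],[0,0,0.8,0,0],[0,0,0.8,0,0],[0,0,0.65,0,0],[0,0,0.35,0,0],[0,0,0.2,0,0],[0,0,0.1,0,0],[0,0,0.06,0,0],[0,0,0,0,0],[0,0,0,0,0],[0,0,0,0,0]]'; python3 go.py blue place 0.0442
```

```text
time: 27.15
tool_pos: [0.5563, -0.2014, 0.0508]
tcp_rot: [2.04, 2.388, 0.0]
wrist_force: [0.5, -0.9, -1.4]
width: 0.358
grip_force: 25.0
t 27.15 pos [ 0.5563 -0.2014  0.0508] zax [ 0.001 -0.    -1.   ] q6 -0.55 w 0.358 
 spin 0.01 shift [ 0.01 -0.01  0.13]
```

```bash
python3 -m creep '[[0,0,0.06,0,0],[0,0,0.04,0,0],[0,0,0.03,0,0],[0,0,0.02,0,0],[0,0,0,0,0],[0,0,0,0,0]]'
```

```text
time: 27.9
tool_pos: [0.5559, -0.2011, 0.0441]
tcp_rot: [-2.04, -2.388, 0.0]
wrist_force: [-3.8, 2.3, 8.8]
width: 0.368
grip_force: 25.9
```

```bash
python3 -m creep '[[0,0,0,0,0.45],[0,0,0,0,0.6],[0,0,0,0,0.8],[0,0,0,0,0.8],[0,0,-0.4,0,0.8],[0,0,-0.8,0,0.8],[0,0,-0.9,0,0.8],[0,0,-0.9,0,0.8],[0,0,-0.5,0,0.8],[0,0,0,0,0.8]]'; python3 -m creep '[[0,0,0,-1,0.8],[0,0,0,-1,0.8],[0,0,0,-1,0.8],[0,0,0,-1,0.8],[0,0,0,-1,0.8],[0,0,0,-1,0.8],[0,0,0,-1,0.8],[0,0,0,-1,0.8],[0,0,0,-1,0.8],[0,0,0,-1,0.8],[0,0,0,-1,0.8],[0,0,0,-0.65,0.8]]' ; python3 go.py brown pick 0.22
```

```text
time: 29.15
tool_pos: [0.5581, -0.202, 0.2224]
tcp_rot: [2.036, 2.383, 0.004]
wrist_force: [0.5, -0.1, 0.5]
width: 0.803
grip_force: 0.0
time: 30.65
tool_pos: [0.5549, -0.2008, 0.216]
tcp_rot: [-0.386, -3.115, -0.001]
wrist_force: [0.5, 0.0, 0.9]
width: 0.799
grip_force: 0.0
t 30.65 pos [ 0.5549 -0.2008  0.216 ] zax [-0.003  0.001 -1.   ] q6 -1.71 w 0.799 
 spin 0.03 shift [ 2.5   7.95 -0.07]
```

```bash
python3 -m creep '[[0.1,0.4,0,0,0.8],[0.25,0.8,0,0,0.8],[0.3,0.9,0,0,0.8],[0.3,0.9,0,0,0.8],[0.3,0.9,0,0,0.8],[0.3,0.9,0,0,0.8],[0.3,0.9,0,0,0.8],[0.25,0.9,0,0,0.8],[0.2,0.7,0,0,0.8],[0.15,0.5,0,0,0.8],[0.05,0.15,0,0,0.8],[0,0,0,0,0.8]]'; python3 go.py brown pick 0.049
```

```text
time: 32.15
tool_pos: [0.532, 0.2152, 0.2172]
tcp_rot: [-0.388, -3.117, 0.001]
wrist_force: [0.1, -1.0, -0.3]
width: 0.798
grip_force: 0.0
t 32.15 pos [0.532  0.2152 0.2172] zax [-0.001 -0.001 -1.   ] q6 -0.98 w 0.798 
 spin 0.01 shift [0.   0.   3.36]
```

```bash
python3 -m creep '[[0,0,0.6,0,0.8],[0,0,0.8,0,0.8],[0,0,0.8,0,0.8],[0,0,0.6,0,0.8],[0,0,0.36,0,0.8],[0,0,0.2,0,0.8],[0,0,0,0,0.8],[0,0,0,0,0],[0,0,0,0,0],[0,0,0,0,0],[0,0,0,0,0],[0,0,0,0,0]]' 25
python3 -m creep '[[0,0,-0.3,0,0],[0,0,-0.6,0,0],[0,0,-0.8,0,0],[0,0,-0.9,0,0],[0,0,-0.9,0,0],[0,0,-0.3,0,0],[0,0,0,1,0],[0,0,0,1,0],[0,0,0,1,0],[0,0,0,1,0],[0,0,0,1,0],[0,0,0,1,0],[0,0,0,1,0],[0,0,0,1,0],[0,0,0,1,0],[0,0,0,1,0],[0,0,0,1,0],[0,0,0,0.64,0]]'
python3 go.py brown place 0.22
```

```text
time: 33.65
tool_pos: [0.5337, 0.2152, 0.051]
tcp_rot: [0.389, 3.115, 0.001]
wrist_force: [-0.6, 0.2, 5.3]
width: 0.364
grip_force: 25.7
time: 35.9
tool_pos: [0.5316, 0.2146, 0.2381]
tcp_rot: [-2.041, -2.386, 0.004]
wrist_force: [-0.1, -0.1, -0.2]
width: 0.367
grip_force: 25.4
t 35.9 pos [0.5316 0.2146 0.2381] zax [-0.003 -0.001 -1.   ] q6 0.18 w 0.367 
 spin -0.0 shift [-9.53 -0.82  0.37]
```

```bash
python3 -m creep '[[-0.4,-0.05,0,0,0],[-0.8,-0.07,0.05,0,0],[-0.9,-0.07,0.05,0,0],[-0.9,-0.07,0.05,0,0],[-0.9,-0.08,0.05,0,0],[-0.9,-0.08,0.05,0,0],[-0.9,-0.08,0.05,0,0],[-0.9,-0.08,0.05,0,0],[-0.9,-0.08,0,0,0],[-0.9,-0.08,0,0,0],[-0.7,-0.05,0,0,0],[-0.35,-0.03,0,0,0],[-0.08,0,0,0,0],[0,0,0,0,0]]'
python3 go.py brown place 0.043;
```

```text
time: 37.65
tool_pos: [0.5669, -0.2614, 0.222]
tcp_rot: [-2.038, -2.389, -0.0]
wrist_force: [-0.4, 0.2, -0.1]
width: 0.371
grip_force: 25.4
t 37.65 pos [ 0.5669 -0.2614  0.222 ] zax [-0.001  0.001 -1.   ] q6 -0.63 w 0.371 
 spin 0.03 shift [-0.02 -0.03  3.58]
```

```bash
python3 -m creep '[[-0.02,-0.03,0.5,0.03,0],[0,0,0.8,0,0],[0,0,0.8,0,0],[0,0,0.65,0,0],[0,0,0.35,0,0],[0,0,0.2,0,0],[0,0,0.1,0,0],[0,0,0.06,0,0],[0,0,0,0,0],[0,0,0,0,0],[0,0,0,0,0]]'; python3 go.py brown place 0.043
```

```text
time: 39.02
tool_pos: [0.5662, -0.2636, 0.0497]
tcp_rot: [2.043, 2.386, 0.0]
wrist_force: [0.4, 0.3, -0.9]
width: 0.368
grip_force: 25.4
t 39.02 pos [ 0.5662 -0.2636  0.0497] zax [ 0.001 -0.    -1.   ] q6 -0.63 w 0.368 
 spin -0.01 shift [ 0.02 -0.01  0.13]
```

```bash
python3 -m creep '[[0,0,0.06,0,0],[0,0,0.04,0,0],[0,0,0.03,0,0],[0,0,0.02,0,0],[0,0,0,0,0],[0,0,0,0,0]]'
```

```text
time: 39.78
tool_pos: [0.5658, -0.2635, 0.043]
tcp_rot: [-2.042, -2.387, 0.001]
wrist_force: [-3.3, 1.5, 7.5]
width: 0.366
grip_force: 26.3
```

```bash
python3 -m creep '[[0,0,0,0,0.45],[0,0,0,0,0.6],[0,0,0,0,0.8],[0,0,0,0,0.8],[0,0,-0.4,0,0.8],[0,0,-0.8,0,0.8],[0,0,-0.9,0,0.8],[0,0,-0.9,0,0.8],[0,0,-0.5,0,0.8],[0,0,0,0,0.8]]'; python3 -m creep '[[0,0,0,-1,0.8],[0,0,0,-1,0.8],[0,0,0,-1,0.8],[0,0,0,-1,0.8],[0,0,0,-1,0.8],[0,0,0,-1,0.8],[0,0,0,-1,0.8],[0,0,0,-1,0.8],[0,0,0,-1,0.8],[0,0,0,-1,0.8],[0,0,0,-1,0.8],[0,0,0,-0.65,0.8]]' ; python3 go.py ivory pick 0.22
```

```text
time: 41.02
tool_pos: [0.5679, -0.2644, 0.2216]
tcp_rot: [2.038, 2.381, 0.003]
wrist_force: [0.7, 0.1, -0.1]
width: 0.798
grip_force: 0.0
time: 42.52
tool_pos: [0.5649, -0.2628, 0.2149]
tcp_rot: [-0.389, -3.115, -0.002]
wrist_force: [0.2, 0.4, -1.1]
width: 0.802
grip_force: 0.0
t 42.52 pos [ 0.5649 -0.2628  0.2149] zax [-0.003  0.001 -1.   ] q6 -1.8 w 0.802 
 spin 0.01 shift [ 4.25  9.15 -0.08]
```

```bash
python3 -m creep '[[0.2,0.4,0,0,0.8],[0.35,0.8,0,0,0.8],[0.4,0.85,0,0,0.8],[0.4,0.85,0,0,0.8],[0.4,0.85,0,0,0.8],[0.4,0.85,0,0,0.8],[0.4,0.85,0,0,0.8],[0.4,0.85,0,0,0.8],[0.4,0.85,0,0,0.8],[0.35,0.8,0,0,0.8],[0.3,0.7,0,0,0.8],[0.2,0.4,0,0,0.8],[0.05,0.1,0,0,0.8],[0,0,0,0,0.8]]'; python3 go.py ivory pick 0.049; python3 - <<'E'
from h import *
p=bot.read_camera("side");cv2.imwrite("pics/s3.png",cv2.resize(p["pixels"][110:310,140:400,::-1],None,fx=2.5,fy=2.5))
E
```

```text
time: 44.28
tool_pos: [0.4727, 0.2325, 0.2163]
tcp_rot: [-0.392, -3.116, 0.001]
wrist_force: [0.3, -0.1, 0.3]
width: 0.802
grip_force: 0.0
t 44.27 pos [0.4727 0.2325 0.2163] zax [-0.001 -0.001 -1.   ] q6 -0.91 w 0.802 
 spin -0.01 shift [0.02 0.01 3.35]
```

View pics/s3.png

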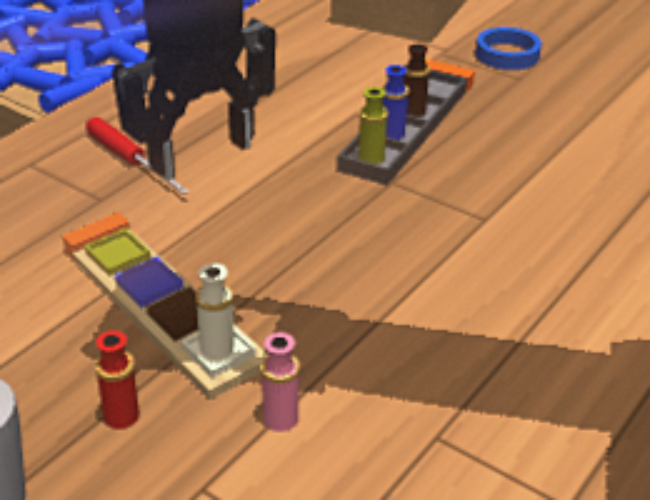

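Three calls stand upright in the compartments: olive (372,130), blue (396,105) and brown (417,80). The white one at (213,315) is left in the ivory tray; red (117,385) and pink (280,385) stand on the bench.

```bash
python3 -m creep '[[0,0,0.6,0,0.8],[0,0,0.8,0,0.8],[0,0,0.8,0,0.8],[0,0,0.6,0,0.8],[0,0,0.36,0,0.8],[0,0,0.2,0,0.8],[0,0,0,0,0.8],[0,0,0,0,0],[0,0,0,0,0],[0,0,0,0,0],[0,0,0,0,0],[0,0,0,0,0]]' 25
python3 -m creep '[[0,0,-0.3,0,0],[0,0,-0.6,0,0],[0,0,-0.8,0,0],[0,0,-0.9,0,0],[0,0,-0.9,0,0],[0,0,-0.3,0,0],[0,0,0,1,0],[0,0,0,1,0],[0,0,0,1,0],[0,0,0,1,0],[0,0,0,1,0],[0,0,0,1,0],[0,0,0,1,0],[0,0,0,1,0],[0,0,0,1,0],[0,0,0,1,0],[0,0,0,1,0],[0,0,0,0.64,0]]'
python3 go.py ivory place 0.22
```

```text
time: 45.82
tool_pos: [0.4745, 0.233, 0.05]
tcp_rot: [0.392, 3.115, 0.001]
wrist_force: [-0.0, -1.1, 6.5]
width: 0.368
grip_force: 25.1
time: 48.08
tool_pos: [0.4725, 0.2322, 0.2373]
tcp_rot: [-2.044, -2.384, 0.004]
wrist_force: [-1.1, 0.6, -1.7]
width: 0.365
grip_force: 24.9
t 48.08 pos [0.4725 0.2322 0.2373] zax [-0.003 -0.001 -1.   ] q6 0.26 w 0.365 
 spin -0.02 shift [-11.3    0.3    0.35]
```

```bash
python3 -m creep '[[-0.4,0,0,-0.02,0],[-0.8,0.03,0.05,0,0],[-0.9,0.03,0.05,0,0],[-0.9,0.03,0.05,0,0],[-0.9,0.03,0.05,0,0],[-0.9,0.03,0.05,0,0],[-0.9,0.03,0.05,0,0],[-0.9,0.03,0.05,0,0],[-0.9,0.03,0,0,0],[-0.9,0.03,0,0,0],[-0.9,0.03,0,0,0],[-0.9,0,0,0,0],[-0.6,0,0,0,0],[-0.3,0,0,0,0],[-0.1,0,0,0,0],[0,0,0,0,0]]'
python3 go.py ivory place 0.042
```

```text
time: 50.08
tool_pos: [0.5762, -0.3173, 0.2209]
tcp_rot: [-2.038, -2.389, -0.0]
wrist_force: [-0.4, 0.3, -0.9]
width: 0.365
grip_force: 24.9
t 50.08 pos [ 0.5762 -0.3173  0.2209] zax [-0.001  0.001 -1.   ] q6 -0.7 w 0.365 
 spin 0.02 shift [-0.13 -0.04  3.58]
```

```bash
python3 -m creep '[[-0.13,-0.04,0.5,0.02,0],[0,0,0.8,0,0],[0,0,0.8,0,0],[0,0,0.65,0,0],[0,0,0.35,0,0],[0,0,0.2,0,0],[0,0,0.1,0,0],[0,0,0.06,0,0],[0,0,0,0,0],[0,0,0,0,0],[0,0,0,0,0]]'; python3 go.py ivory place 0.042
```

```text
time: 51.45
tool_pos: [0.5758, -0.325, 0.0488]
tcp_rot: [2.041, 2.387, 0.0]
wrist_force: [0.8, 0.2, 0.2]
width: 0.37
grip_force: 24.9
t 51.45 pos [ 0.5758 -0.325   0.0488] zax [ 0.001 -0.    -1.   ] q6 -0.71 w 0.37 
 spin 0.0 shift [ 0.03 -0.01  0.14]
```

```bash
python3 -m creep '[[0,0,0.06,0,0],[0,0,0.04,0,0],[0,0,0.03,0,0],[0,0,0.02,0,0],[0,0,0,0,0],[0,0,0,0,0]]'
```

```text
time: 52.2
tool_pos: [0.5754, -0.3249, 0.042]
tcp_rot: [-2.041, -2.388, 0.0]
wrist_force: [-4.1, 1.2, 6.6]
width: 0.364
grip_force: 25.7
```

```bash
python3 -m creep '[[0,0,0,0,0.45],[0,0,0,0,0.6],[0,0,0,0,0.8],[0,0,0,0,0.8],[0,0,-0.4,0,0.8],[0,0,-0.8,0,0.8],[0,0,-0.9,0,0.8],[0,0,-0.9,0,0.8],[0,0,-0.5,0,0.8],[0,0.8,0,0,0.8],[0,0.8,0,0,0.8],[0,0.8,0,0,0.8],[0,0,0,0,0.8]]'; python3 - <<'E'
from h import *
import json
v=json.load(open("out.json"))["packing"];c,s=np.cos(v[2]),np.sin(v[2])
p=bot.read_camera("side");cv2.imwrite("pics/s4.png",cv2.resize(p["pixels"][110:230,240:400,::-1],None,fx=4,fy=4))
for n,k in zip(CALLS,[-.093,-.031,.031,.093]):
    w=np.array([v[0]-k*s,v[1]+k*c]);u=proj(p,np.array([[*w,.06]]))[0]
    m=[d for d in bot.regions_of(n,p) if np.hypot(*(np.mean(np.reshape(d["bbox"],(2,2)),0)-u))<12]
    if m:
        x,e=fit([p],[m[0]["mask"].astype(float)],lambda q:call(q,.01),w,[.01,.01]);d=x-v[:2];print(n,"rack xy",np.round([c*d[0]+s*d[1],-s*d[0]+c*d[1]],4),round(e,2))
    else: print(n,"none")
E
```

```text
time: 53.82
tool_pos: [0.6964, -0.3052, 0.2168]
tcp_rot: [2.038, 2.389, 0.001]
wrist_force: [-0.8, -0.4, -0.1]
width: 0.795
grip_force: 0.0
olive_call rack xy [-0.0014 -0.0959] 0.08
blue_call rack xy [-0.0041 -0.0327] 0.25
brown_call rack xy [-0.0034  0.0349] 0.3
ivory_call rack xy [-0.0016  0.0917] 0.27
```

View pics/s4.png

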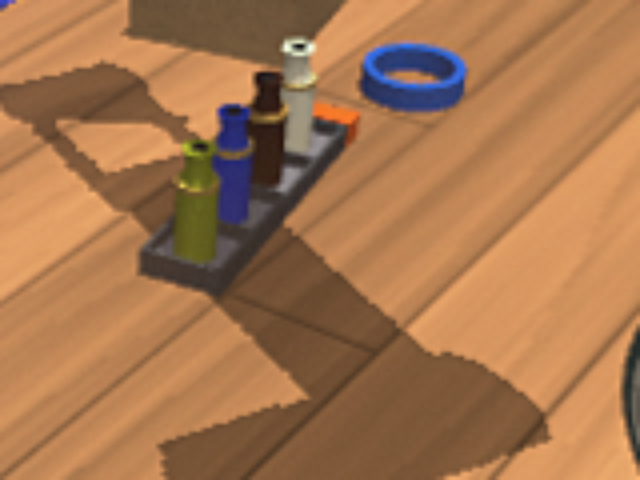

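All four stand upright in reverse order: olive (195,210), blue (233,170), brown (266,130) and ivory (298,95) next to the orange block. By my fit each is within about 5 mm of its compartment's centre.

```bash
python3 -c "
from workcell import bot
print(bot.finish_job())"
```

```text
the job is handed in; nothing more can be done
None
```

I moved all four calls to the packing rack in reverse order and handed the job in at about 54 s; the last picture shows each standing upright, within about 5 mm of its compartment's centre (no verdict was returned).

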